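Set the bench supply with its sunken fine adjust, then switch the output on

ROBOT

A 6-joint arm with a two-finger parallel gripper is mounted at the origin on the work surface. World frame = base frame: x ahead of the robot, y to its left, z up, the work surface at z = 0. Lengths are in m, angles in rad, forces in N, time in s.
With the tool pointing down it reaches from about 0.35 to 0.85 m from the base axis. Payload 8.1 kg.
Tool frame: the origin (TCP) lies between the finger pads; the fingertips stand bot.tips_ahead ahead of it and the grasp point (between the pads) is the TCP (bot.tips_ahead is the distance from the TCP to the fingertips, in m); z points along the fingers, y is the line along which they close (so a half turn about z gives the same grasp; the last joint's range is limited). The gripper opens to 93 mm and grips with 3 to 60 N. Pads are 15 mm wide; open, the fingers measure 128 mm over their backs; the gripper's body (75 mm by 188 mm) begins 65 mm behind the grasp point.
Start: joints at [1.049, 0.13, 1.488, -0, 1.523, -0.085], TCP at [0.254, 0.544, 0.238] pointing down, gripper open.
Joint ranges: [-2.96, 2.96], [-0.89, 2.26], [0.02, 2.5], [-1.34, 4.48], [0, 2.73], [-2.66, 2.66]. Speed limits (rad/s): [2.39, 2.39, 2.79, 3.14, 3.14, 3.14].

INTERFACE

Orientations are given as [roll, pitch, yaw] about the fixed x, y, z axes, in that order (R = Rz(yaw) Ry(pitch) Rx(roll)).
In Python, from workcell import bot gives the robot as it stands. The module is installed in compiled form; this text tells all that it offers.
- The arm moves only by the tool arm_command, never from a script. Its argument "moves" is a list of rows, each a list of 7 numbers: the gripper command: -1 is shut, 1 is fully open, values between are in proportion, then the shift along the tool's x, y, z in cm, then the turn, a rotation vector about the tool's x, y, z in rad. In form: [[grip, x, y, z, wx, wy, wz], ...]. A call has exactly 8 rows; each row is the pose to reach, as a shift and turn from the pose commanded when the call began, along the tool's axes at that moment; what a row does not reach only later rows make up. A row lasts 1/10 s, in which the tool goes at most 50 mm and 8.59 degrees, less where a joint would pass 70% of its speed; a pose out of reach is approached as far as the arm can. A call with a gripper value outside its range is refused whole. The fingers move at their own pace and stop on an object; "squeeze" is the grip in N (left out, the last holds). Time passes only in rows, so rows that repeat a pose let the fingers close, or fill a call up. It gives the time, the measured TCP pose, the force, the opening and the grip force at its end, in the units of the state.
- bot.state(): the state, without advancing time (a new reading comes with each control period).
- bot.camera(name): name is "scene" or "side" or "wrist"; returns (picture, depth): 384x512x3 uint8, red, green, blue; 384x512 float32, m along the optical axis (not along the pixel's ray), 0 where there is no reading.
- bot.get_calibration(name): a dict with "fx", "fy", "cx", "cy" (pixels), "distortion" ([k1, k2, p1, p2, k3] as OpenCV has them; the pictures are not rectified), "extrinsics" (4x4, takes a point from world to camera coordinates). Camera axes: x right, y up, looking along -z (the intrinsics and any distortion apply to the point x, -y, -z); pixel columns grow to the right and rows downward; lengths in m; the calibration is good to about 2 mm. A picture is of the moment at which its call begins: read the wrist's pose just before it. get_calibration takes no time and is no camera call; for the wrist camera it gives the pose at the moment of the call.
- bot.finish_job(): hands the job in; it is judged then, once.
The state is a dict: "t": time; "joint_positions": joint angles; "dq": joint speeds; "effort": joint torques, N m; "tcp_pos": TCP position; "tool_rot": TCP orientation; "wrist_force": force on the tool from outside, world axes, zero at the start; "ft_torque": the same for the moment, N m; "gripper_width": finger opening in m; "finger_force": force on a finger pad.
Only numpy, scipy, OpenCV 4.12 (cv2) and the standard library are available. Lean on these libraries where they do the work, as an engineer would, in place of code of your own. Each camera call takes 0.05 s, during which the arm holds its last target. There are 200 camera calls.

TASK

Set the bench supply before powering up: press the small push-to-turn knob down in its round well, gently and only far enough for its drive to catch, turn it clockwise until the meter's black needle stands on the red set pointer, and let it spring back up. Only then flip the output toggle over to on (leaning to the back). Do not lean on the case or force the drive, and leave the tools and the battery lying where they are.

Things in the scene. Friction and masses are not known exactly. Their poses are not given: they have to be found in the camera images.
- supply: Black bench supply, fixed, 220 (x) x 260 (y) x 75 mm. Origin: centre of its underside; x from its front to its back, y to its left. On its flat top: fine-adjust well (centre x 0, y -55 mm), meter (x 22, y 65, 96 mm square, 16 high), output toggle (x -60, y 68). Leave alone: small grey coarse knob (x 83, y -55), two binding posts (x -85, y -40 and -75, 22 mm high), lamp.
- case: The supply's fixed housing (same origin and axes). Its well is a round blind hole 68 mm across, 36.5 mm deep, knob on its axis: two fingers just fit in beside the knob if opened only a little wider than the knob's bar (about 20 mm). The case (panel, well, meter, posts) bears 20 N at most.
- fine_knob: Grey fine-adjust knob: round skirt 29 mm across, 4 thick, with an upright bar 27 long (knob's x) x 10 thick (y) x 18 mm high. Origin on the axis under the skirt, 48 mm above the bench at rest (skirt top 52, bar top 70, panel 75, well floor 38.5 mm). Pinch the bar across its thickness; fingertips may push on the skirt. Turns endlessly and idles until pressed in, when two pins below it catch the drive.
- fine_press (a joint): How far the knob is pressed down, m: 0 at rest, at most 0.0085; springs back. Spring: 4 N to begin, plus 1 N per mm. Pins worn to unknown length meet the teeth's crests somewhere from 1.5 to 4.5 mm; over a gap, or once turned a little under load, they drop 2.5 mm further between the teeth (8 to 11 N in all), where it is solid. They drive once at least 1 mm in.
- drive: Toothed disc hidden under the well, on the knob's axis (origin at the teeth): 10 teeth 2.5 mm high, one each 36 deg, so up to 36 deg of knob turning is lost before it drives. Clockwise from above moves the needle up, 0.8 rad per rad; stays where left (0.03 N m to turn); hard stops just past the scale's ends. Pins and teeth bear 12 N at most (besides the spring's force).
- needle_tip (a point): Tip of the meter's black needle, 60 mm from its pivot, under the meter's clear window. It swings clockwise seen from above (from the supply's left towards its right) as the setting rises, about 36 deg either side of the supply's x axis.
- mark_tip (a point): Middle of the end of the red set pointer in the meter (a red flag 6 mm wide, 60 mm from the same pivot as the needle, 4 mm below it). It stays put. The needle tip has to stand over it.
- output (a joint): Output toggle angle, rad: 0 off (leaning to the supply's front), 0.9 on (leaning to its back); stays where left, needs about 0.05 N m.
- output_tip (a point): Ball end (10 mm across) of the steel bat lever of the output toggle, on the lever's end, 34 mm from the lever's hinge, which lies 6 mm above the panel with its axis along the supply's y. Off: tip 15 mm in front of the hinge and 31 mm above it; on: 15 mm behind it.
- screwdriver_mid (a point): Middle of the red-handled screwdriver (190 mm long, 26 mm thick) lying by the supply's right side; leave alone.
- battery_mid (a point): Centre of a block battery (26 x 17 x 46 mm) standing on the supply's left; leave alone.
- cutters_mid (a point): Middle of the red-handled side cutters (110 mm long, 12 mm high) lying by its left side; leave alone.

How it is judged:
On the way, in this order (a step that is already met when the one before it is completed fails the run):
1. with the output still off, the needle stands on the red pointer and the knob has been let go and is up (horizontal distance between needle_tip and mark_tip below 0.003 m and value of joint fine_press below 0.001 m and contact force between the fingers and fine_knob below 0.1 N and value of joint output below 0.2 rad), for 0.3 s.
2. the output toggle has been flipped to on (value of joint output above 0.75 rad), for 0.2 s.
At the end, for the whole second after the job is handed in: The needle's tip is within 3 mm of the middle of the red pointer's end, the knob is up (less than 1 mm pressed), and the output toggle is on (beyond 0.75 of 0.9 rad) (horizontal distance between needle_tip and mark_tip below 0.003 m and value of joint fine_press below 0.001 m and value of joint output above 0.75 rad); the robot touches nothing.
It fails at once if the knob's pins or the drive's teeth were loaded with more than 12 N (contact force between fine_knob and drive above 12 N).
It fails at once if the case, the well or the meter was pressed with more than 20 N (contact force between any of the fingers, the arm and case above 20 N).
It fails at once if a tool or the battery was shifted more than 15 mm (distance of any of screwdriver_mid, battery_mid, cutters_mid from where it was at the start of the episode above 0.015 m).
It also fails if it takes over 64 s, if anything falls off the work surface, if the arm or the gripper's body presses on something with over 40 N, if the wrist force passes 120 N, or if a joint passes its speed limit or range.

## Working session

There is one attempt and no reset: what is moved stays moved. The work goes in short steps, Python scripts to look and compute and a tool call to move; the robot and the scene stay as the last step left them, time stands still between calls to the robot, and variables do not carry over. Pictures are saved under pics/ and viewed, at most 10 in all, crops included, and the job is handed in when it is done.

Besides the shell and the picture viewer there is one more tool, called after "Emit:" as name(argument=value, ...), one argument or row to a line, values as JSON. arm_command: Moves the arm, as the interface text tells. Its arguments: {"type":"object","properties":{"moves":{"type":"array"},"squeeze":{"type":"number"}},"required":["moves"]}

```bash
mkdir -p pics
python3 - <<'E'
from workcell import bot
import cv2,numpy as np
print(bot.state()); print(bot.tips_ahead)
ims=[]
for n in("scene","side"):
    p,d=bot.camera(n); c=bot.get_calibration(n); np.savez(f'{n}0.npz',p=p,d=d,**{k:np.array(v) for k,v in c.items()})
    cv2.imwrite(f'pics/{n}0.png',p[:,:,::-1]); print(n,c)
E
```

```text
{'t': 0.0, 'joint_positions': array([ 1.04857207e+00,  1.31152356e-01,  1.48926653e+00, -4.30381805e-06,
        1.52298456e+00, -8.54086863e-02]), 'dq': array([ 1.67232131e-04, -1.09871163e-03,  2.22656684e-04,  1.21597603e-03,
        1.07066530e-03, -2.94677530e-05]), 'effort': array([-1.55510956e-03, -5.59833777e+01, -4.91755950e+01,  7.65585992e-02,
        3.58612952e-02, -1.30929734e-04]), 'tcp_pos': array([0.25355636, 0.54321128, 0.23659967]), 'tool_rot': array([-3.13978809e+00, -1.50186635e-04,  2.70477716e+00]), 'wrist_force': array([-0.00907413, -0.00574008, -0.95110694]), 'ft_torque': array([-0.04762737, -0.01497935,  0.01384005]), 'finger_force': 0.0, 'gripper_width': 0.093039651842357}
0.019
scene {'fx': 427.3227984482926, 'fy': 427.3227984482926, 'cx': 259.12123773280183, 'cy': 192.21399035048552, 'distortion': array([0.04873858, 0.        , 0.        , 0.        , 0.        ]), 'extrinsics': array([[ 0.05729169,  0.99830982, -0.00975566, -0.06033536],
       [-0.60145602,  0.04231286,  0.7977846 ,  0.26233778],
       [ 0.79684899, -0.03983883,  0.60286363, -1.39113711],
       [ 0.        ,  0.        ,  0.        ,  1.        ]])}
side {'fx': 391.8187939758889, 'fy': 391.8187939758889, 'cx': 255.41670924048518, 'cy': 194.49034095085912, 'distortion': array([-0.08679242,  0.        ,  0.        ,  0.        ,  0.        ]), 'extrinsics': array([[-9.96665989e-01, -8.15849791e-02,  8.92979460e-04,
         5.68458076e-01],
       [ 4.98666448e-02, -6.00449950e-01,  7.98105993e-01,
        -9.94761001e-02],
       [-6.45772713e-02,  7.95489629e-01,  6.02516412e-01,
        -9.17812213e-01],
       [ 0.00000000e+00,  0.00000000e+00,  0.00000000e+00,
         1.00000000e+00]])}
```

View pics/scene0.png

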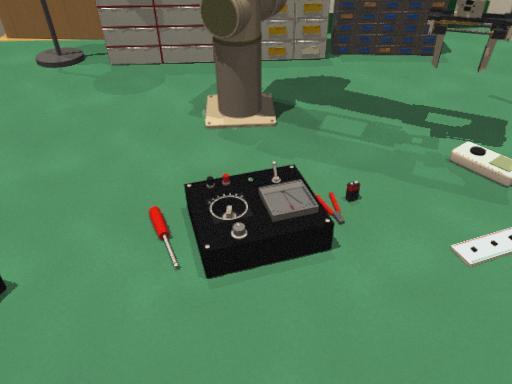

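View pics/side0.png

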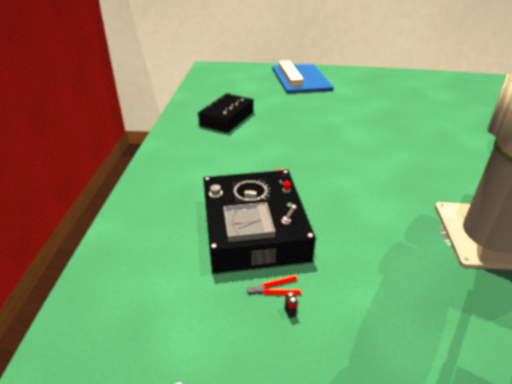

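Scene: the supply's top corners are near (186,182), (296,170), (328,222) and (203,250), with the well at (229,208). Its front faces the robot. The toggle is at (276,170), the cutters and battery are on its left, and the screwdriver is on its right.

```bash
cat > h.py <<'E'
import numpy as np,cv2
def K(c): return np.array([[c['fx'],0,c['cx']],[0,c['fy'],c['cy']],[0,0,1.]])
def cast(c,uv,z):
    uv=np.array(uv,float).reshape(-1,1,2)
    n=cv2.undistortPoints(uv,K(c),np.array(c['distortion'])).reshape(-1,2)
    d=np.c_[n[:,0],-n[:,1],-np.ones(len(n))]
    E=np.array(c['extrinsics']);R=E[:3,:3];o=-R.T@E[:3,3];w=d@R
    return o+w*((z-o[2])/w[:,2])[:,None]
def proj(c,P):
    P=np.array(P,float).reshape(-1,3);E=np.array(c['extrinsics']);q=P@E[:3,:3].T+E[:3,3]
    return cv2.projectPoints(q*[1,-1,-1],np.zeros(3),np.zeros(3),K(c),np.array(c['distortion']))[0].reshape(-1,2)
def fit(A,B): # B=R A+t, 2d rigid
    A=np.array(A);B=np.array(B);a=A-A.mean(0);b=B-B.mean(0)
    th=np.arctan2((a[:,0]*b[:,1]-a[:,1]*b[:,0]).sum(),(a*b).sum())
    R=np.array([[np.cos(th),-np.sin(th)],[np.sin(th),np.cos(th)]]);t=B.mean(0)-R@A.mean(0)
    return th,t,R,np.linalg.norm(A@R.T+t-B,axis=1)
E
python3 - <<'E'
from h import *
c=np.load('scene0.npz')
P=cast(c,[(186,182),(296,170),(328,222),(203,250),(229,208)],.075)[:,:2]
print(P); th,t,R,r=fit([(-.11,-.13),(-.11,.13),(.11,.13),(.11,-.13),(0,-.055)],P);print(th,t,r)
c=np.load('side0.npz')
P=cast(c,[(252,189)],.075);print(P)
E
```

```text
[[ 0.48877917 -0.12969607]
 [ 0.45900315  0.11993323]
 [ 0.64397561  0.15949561]
 [ 0.70513808 -0.08183386]
 [ 0.58706594 -0.03440654]]
0.19702378759346761 [0.57463912 0.01748566] [0.00389551 0.01802757 0.01484572 0.0072076  0.00263326]
[[ 0.58191062 -0.03963102  0.075     ]]
```

```bash
cat >> h.py <<'E'
from scipy.spatial.transform import Rotation as Rn
def rel(bot,pos,yaw):
    s=bot.state();R=Rn.from_euler('xyz',s['tool_rot']);Rt=Rn.from_euler('xyz',[np.pi,0,yaw])
    return np.round(R.inv().apply(np.array(pos)-s['tcp_pos'])*100,2),np.round((R.inv()*Rt).as_rotvec(),3)
E
python3 - <<'E'
from h import *
from workcell import bot
c=bot.get_calibration('wrist');s=bot.state();R=Rn.from_euler('xyz',s['tool_rot']).as_matrix()
E=c['extrinsics'];o=-E[:3,:3].T@E[:3,3]
print('cam in tool',R.T@(o-s['tcp_pos']),'view dir tool',R.T@(-E[:3,:3].T[:,2]),c['fx'])
for yaw in(3.3,1.77): print(rel(bot,[0.57,0.0,.3],yaw))
E
```

```text
cam in tool [ 0.07771186 -0.00053547 -0.14637672] view dir tool [-0.27946565 -0.00112914  0.96015503] 306.49552500470435
(array([-51.65, -35.85,  -6.28]), array([-0.002, -0.001, -0.595]))
(array([-51.65, -35.85,  -6.28]), array([-0.002,  0.001,  0.935]))
```

Emit:
arm_command(
  moves=[
    [-0.57, -51.6, -35.8, -3, 0, 0, -0.595],
    [-0.57, -51.6, -35.8, -3, 0, 0, -0.595],
    [-0.57, -51.6, -35.8, -3, 0, 0, -0.595],
    [-0.57, -51.6, -35.8, -3, 0, 0, -0.595],
    [-0.57, -51.6, -35.8, -3, 0, 0, -0.595],
    [-0.57, -51.6, -35.8, -3, 0, 0, -0.595],
    [-0.57, -51.6, -35.8, -3, 0, 0, -0.595],
    [-0.57, -51.6, -35.8, -3, 0, 0, -0.595],
  ],
)

```text
t: 0.9
tcp_pos: [0.4494, 0.2072, 0.256]
tool_rot: [3.142, -0.0, -2.983]
wrist_force: [0.7, -0.1, -0.2]
gripper_width: 0.0337
finger_force: 0.0
```

Run:
```python
from h import *
from workcell import bot
s=bot.state();print(s['tcp_pos'],s['tool_rot']); print(rel(bot,[0.57,0.0,.25],3.3))
```

```text
[0.44937929 0.20722204 0.25603449] [ 3.14157497e+00 -2.40516463e-04 -2.98317499e+00]
(array([ -8.64, -22.37,   0.6 ]), array([ 0., -0.,  0.]))
```

Emit:
arm_command(
  moves=[
    [-0.57, -8.6, -22.4, 1.0, 0, 0, 0],
    [-0.57, -8.6, -22.4, 1.0, 0, 0, 0],
    [-0.57, -8.6, -22.4, 1.0, 0, 0, 0],
    [-0.57, -8.6, -22.4, 1.0, 0, 0, 0],
    [-0.57, -8.6, -22.4, 1.0, 0, 0, 0],
    [-0.57, -8.6, -22.4, 1.0, 0, 0, 0],
    [-0.57, -8.6, -22.4, 1.0, 0, 0, 0],
    [-0.57, -8.6, -22.4, 1.0, 0, 0, 0],
  ],
)

```text
t: 1.7
tcp_pos: [0.5688, 0.0022, 0.2459]
tool_rot: [3.141, -0.001, -2.983]
wrist_force: [-0.6, -0.1, 0.0]
gripper_width: 0.0197
finger_force: 0.0
```

```bash
cat >> h.py <<'E'
def shot(bot,n,name):
    c=bot.get_calibration(n);p,d=bot.camera(n)
    np.savez(name+'.npz',p=p,d=d,**{k:np.array(v) for k,v in c.items()})
    cv2.imwrite('pics/'+name+'.png',p[:,:,::-1]);return p,d,c
E
python3 - <<'E'
from h import *
from workcell import bot
s=bot.state();print(s['tcp_pos'],s['tool_rot'],s['gripper_width']); shot(bot,'wrist','w1')
E
```

```text
[0.56877703 0.00221419 0.24588736] [ 3.14102225e+00 -6.89943002e-04 -2.98297475e+00] 0.019690625127438056
```

View pics/w1.png

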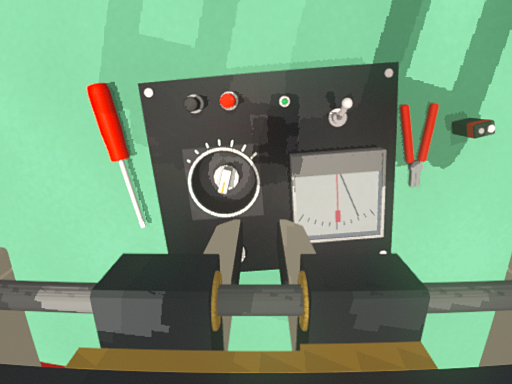

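Run:
```python
from h import *
c=np.load('w1.npz');p=c['p'];d=c['d']
a=cv2.resize(p[135:225,180:270],None,fx=4.4,fy=4.4,interpolation=2);b=cv2.resize(p[145:235,300:390],None,fx=4.4,fy=4.4,interpolation=2)
cv2.imwrite('pics/w1c.png',np.hstack([a,b])[:,:,::-1])
P=cast(c,[(139,83),(397,63)],.075)[:,:2];e=P[1]-P[0];print('front edge',P,np.linalg.norm(e),np.arctan2(e[1],e[0])-np.pi/2)
g=p[130:230,170:275].min(2);m=(g>200).astype(np.uint8)
n,l,st,ce=cv2.connectedComponentsWithStats(m,connectivity=8)
for i in np.argsort(-st[1:,4])[:4]+1:
    ys,xs=np.where(l==i);print(st[i],ce[i]+[170,130])
    if st[i][2]>60:
        h=cv2.convexHull(np.c_[xs,ys].astype(np.int32)); Q=cast(c,h.reshape(-1,2)+[170,130],.075)[:,:2]
        print('ring centre,r',cv2.minEnclosingCircle(Q.astype(np.float32)), cv2.fitEllipse(Q.astype(np.float32)*1000))
for u,v in [(228,172),(338,118),(347,103),(345,195),(180,210)]: print((u,v),d[v,u])
```

```text
front edge [[ 0.49614843 -0.13173855]
 [ 0.43681755  0.11767203]] 0.2563704198015109 0.23354364730808164
[ 18  18  71  69 490] [218.93673469 183.01632653]
ring centre,r ((0.5855510234832764, -0.034896913915872574), 0.03892065957188606) ((585.5786743164062, -35.141109466552734), (76.62078094482422, 77.4101791381836), 88.75170135498047)
[ 44  36  18  28 298] [222.09395973 178.6442953 ]
[64 42  4 15 41] [235.56097561 179.02439024]
[72 15  4  7 15] [243.26666667 147.66666667]
(228, 172) 0.33165342
(338, 118) 0.2982695
(347, 103) 0.2673002
(345, 195) 0.31895518
(180, 210) 0.33939308
```

View pics/w1c.png

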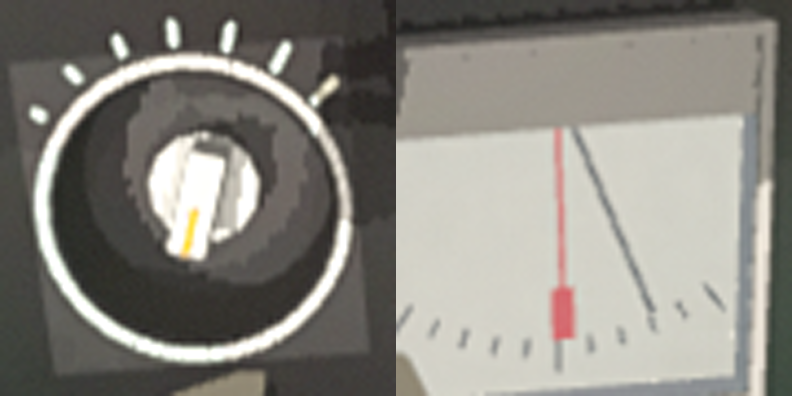

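Run:
```python
from h import *
c=np.load('w1.npz');p=c['p']
cr=lambda L,o:[(o[0]+u/4.4,o[1]+v/4.4) for u,v in L]
P=cast(c,cr([(208,150),(185,258)],(180,135)),.07)[:,:2];print('bar',P,P.mean(0));e=P[0]-P[1];print(np.linalg.norm(e),np.arctan2(e[1],e[0]))
g=[(574-396,128),(654-396,312)];r=[(557-396,128),(563-396,338)]
N=cast(c,cr(g,(300,145)),.088)[:,:2];M=cast(c,cr(r,(300,145)),.084)[:,:2]
an=lambda q:np.arctan2(*(q[1]-q[0])[::-1])
print('needle',N,an(N),'mark',M,an(M),'diff',an(N)-an(M))
# rigid: solve the pivot: intersection of lines
A=np.c_[N[1]-N[0],-(M[1]-M[0])];t=np.linalg.solve(A,M[0]-N[0]);pv=N[0]+t[0]*(N[1]-N[0]);print('pivot',pv,np.linalg.norm(N[1]-pv),np.linalg.norm(M[1]-pv))
# toggle tip, predicted features
th=.2335;R=np.array([[np.cos(th),-np.sin(th)],[np.sin(th),np.cos(th)]]);t0=np.array([.5856,-.035])-R@[0,-.055]
print('supply',t0)
for q in [(-.06,.068,.081),(-.075,.068,.112),(-.085,-.04,.097),(-.085,-.075,.097),(-.026,.017,.091),(-.026,.113,.091),(.07,.113,.091),(-.11,.13,.075),(-.11,-.13,.075)]:
    w=np.r_[R@q[:2]+t0,q[2]];print(q,w.round(4),proj(c,w).round(1))
```

```text
bar [[ 0.57095999 -0.03329329]
 [ 0.59942012 -0.03541765]] [ 0.58519006 -0.03435547]
0.028539308953426556 3.0670876385234362
needle [[0.55338739 0.08325937]
 [0.59525159 0.11334028]] 0.6230579172163534 mark [[0.55483911 0.08049619]
 [0.60684279 0.09418778]] 0.2574389808812086 diff 0.3656189363351448
pivot [0.54647831 0.07829495] 0.06005837617922192 0.06242157427713783
supply [0.57287388 0.01850744]
(-0.06, 0.068, 0.081) [0.4988 0.0708 0.081 ] [[338.9 118.2]]
(-0.075, 0.068, 0.112) [0.4842 0.0673 0.112 ] [[347.3 103.4]]
(-0.085, -0.04, 0.097) [ 0.4994 -0.0401  0.097 ] [[227.1 100.7]]
(-0.085, -0.075, 0.097) [ 0.5075 -0.0741  0.097 ] [[190.1 103.8]]
(-0.026, 0.017, 0.091) [0.5436 0.029  0.091 ] [[290.7 157.1]]
(-0.026, 0.113, 0.091) [0.5214 0.1224 0.091 ] [[386.2 150.3]]
(0.07, 0.113, 0.091) [0.6148 0.1446 0.091 ] [[382.6 237.6]]
(-0.11, 0.13, 0.075) [0.4358 0.1195 0.075 ] [[399.   62.3]]
(-0.11, -0.13, 0.075) [ 0.4959 -0.1334  0.075 ] [[137.4  82.5]]
```

The view fits a supply pose with yaw 0.2335 and the well at (0.5856, -0.0350). The bar lies along yaw 3.067. The needle sits 0.366 rad short of the mark, which is about 0.46 rad of knob turn plus the lost motion.

Run:
```python
from h import *
from workcell import bot
print(rel(bot,[0.5855,-.0348,.115],3.067))
```

```text
(array([-1.06, -3.96, 13.11]), array([ 0.   , -0.   ,  0.234]))
```

Emit:
arm_command(
  moves=[
    [-0.57, -1.06, -3.96, 3, 0, 0, 0.117],
    [-0.57, -1.06, -3.96, 6, 0, 0, 0.234],
    [-0.57, -1.06, -3.96, 9, 0, 0, 0.234],
    [-0.57, -1.06, -3.96, 11, 0, 0, 0.234],
    [-0.57, -1.06, -3.96, 12.5, 0, 0, 0.234],
    [-0.57, -1.06, -3.96, 13.1, 0, 0, 0.234],
    [-0.57, -1.06, -3.96, 13.1, 0, 0, 0.234],
    [-0.57, -1.06, -3.96, 13.1, 0, 0, 0.234],
  ],
  squeeze=12,
)

```text
t: 2.55
tcp_pos: [0.5867, -0.0357, 0.1166]
tool_rot: [-3.141, 0.002, 3.066]
wrist_force: [-0.2, 0.2, 0.4]
gripper_width: 0.0199
finger_force: 0.0
```

Run:
```python
from h import *
from workcell import bot
s=bot.state();print(s['wrist_force']);shot(bot,'wrist','w2');c=bot.get_calibration('wrist')
print(rel(bot,[0.5855,-.0348,.0725],3.067))
print(proj(c,[[.5855,-.0348,.075],[.5855,-.0348,.07]]))
```

```text
[-0.1935487   0.22824535  0.35720731]
(array([0.16, 0.1 , 4.43]), array([-0.   ,  0.002, -0.001]))
[[262.02597027 217.33022516]
 [261.97600998 214.51998534]]
```

View pics/w2.png

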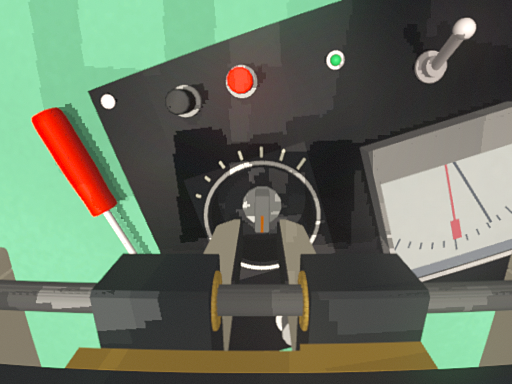

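The bar is upright and centred between the fingertips (u≈262), and the needle and flag are visible at (490,220) and (456,228). I'm going down.

Emit:
arm_command(
  moves=[
    [-0.57, 0.16, 0.1, 0.5, 0, 0, 0],
    [-0.57, 0.16, 0.1, 1.2, 0, 0, 0],
    [-0.57, 0.16, 0.1, 2, 0, 0, 0],
    [-0.57, 0.16, 0.1, 2.7, 0, 0, 0],
    [-0.57, 0.16, 0.1, 3.3, 0, 0, 0],
    [-0.57, 0.16, 0.1, 3.8, 0, 0, 0],
    [-0.57, 0.16, 0.1, 4.0, 0, 0, 0],
    [-0.57, 0.16, 0.1, 4.0, 0, 0, 0],
  ],
)

```text
t: 3.4
tcp_pos: [0.5842, -0.0348, 0.0747]
tool_rot: [3.142, -0.001, 3.066]
wrist_force: [-1.0, 0.6, 0.1]
gripper_width: 0.0202
finger_force: 0.0
```

Run:
```python
from h import *
from workcell import bot
s=bot.state();print(s['wrist_force'],s['tcp_pos']);print(rel(bot,[0.5855,-.0348,.0725],3.067))
```

```text
[-1.00299203  0.62437944  0.06855506] [ 0.58416508 -0.0348266   0.07473373]
(array([-0.13,  0.01,  0.22]), array([ 0.   , -0.001, -0.001]))
```

Emit:
arm_command(
  moves=[
    [-0.57, -0.05, 0, 0.1, 0, 0, 0],
    [-0.57, -0.1, 0, 0.15, 0, 0, 0],
    [-0.57, -0.1, 0, 0.2, 0, 0, 0],
    [-1, -0.1, 0, 0.2, 0, 0, 0],
    [-1, -0.1, 0, 0.2, 0, 0, 0],
    [-1, -0.1, 0, 0.2, 0, 0, 0],
    [-1, -0.1, 0, 0.2, 0, 0, 0],
    [-1, -0.1, 0, 0.2, 0, 0, 0],
  ],
  squeeze=12,
)

```text
t: 4.2
tcp_pos: [0.5855, -0.0343, 0.0733]
tool_rot: [3.141, 0.0, 3.066]
wrist_force: [0.3, 5.3, 1.0]
gripper_width: 0.0097
finger_force: 12.0
```

Emit:
arm_command(
  moves=[
    [-1, 0, 0.05, 0, 0, 0, 0],
    [-1, 0, 0.05, 0.05, 0, 0, 0],
    [-1, 0, 0.05, 0.1, 0, 0, 0],
    [-1, 0, 0.05, 0.1, 0, 0, 0],
    [-1, 0, 0.05, 0.15, 0, 0, 0],
    [-1, 0, 0.05, 0.15, 0, 0, 0],
    [-1, 0, 0.05, 0.2, 0, 0, 0],
    [-1, 0, 0.05, 0.2, 0, 0, 0],
  ],
  squeeze=15,
)

```text
t: 5.0
tcp_pos: [0.5855, -0.0342, 0.0715]
tool_rot: [3.141, 0.0, 3.066]
wrist_force: [-1.3, 5.1, 6.2]
gripper_width: 0.0098
finger_force: 15.0
```

Emit:
arm_command(
  moves=[
    [-1, 0, 0.05, 0.02, 0, 0, 0],
    [-1, 0, 0.05, 0.02, 0, 0, 0],
    [-1, 0, 0.05, 0.04, 0, 0, 0],
    [-1, 0, 0.05, 0.04, 0, 0, 0],
    [-1, 0, 0.05, 0.06, 0, 0, 0],
    [-1, 0, 0.05, 0.06, 0, 0, 0],
    [-1, 0, 0.05, 0.08, 0, 0, 0],
    [-1, 0, 0.05, 0.08, 0, 0, 0],
  ],
)

```text
t: 5.8
tcp_pos: [0.5855, -0.0342, 0.0708]
tool_rot: [-3.141, 0.0, 3.066]
wrist_force: [-2.3, 3.0, 6.8]
gripper_width: 0.01
finger_force: 15.0
```

Emit:
arm_command(
  moves=[
    [-1, 0, 0.02, 0.02, 0, 0, 0],
    [-1, 0, 0.02, 0.02, 0, 0, 0],
    [-1, 0, 0.02, 0.04, 0, 0, 0],
    [-1, 0, 0.02, 0.04, 0, 0, 0],
    [-1, 0, 0.02, 0.06, 0, 0, 0],
    [-1, 0, 0.02, 0.06, 0, 0, 0],
    [-1, 0, 0.02, 0.08, 0, 0, 0],
    [-1, 0, 0.02, 0.08, 0, 0, 0],
  ],
)

```text
t: 6.6
tcp_pos: [0.5855, -0.0341, 0.0701]
tool_rot: [-3.141, 0.0, 3.066]
wrist_force: [-3.1, 1.8, 6.3]
gripper_width: 0.0099
finger_force: 15.0
```

Emit:
arm_command(
  moves=[
    [-1, 0.03, 0.02, 0.02, 0, 0, 0],
    [-1, 0.03, 0.02, 0.02, 0, 0, 0],
    [-1, 0.03, 0.02, 0.04, 0, 0, 0],
    [-1, 0.03, 0.02, 0.04, 0, 0, 0],
    [-1, 0.03, 0.02, 0.06, 0, 0, 0],
    [-1, 0.03, 0.02, 0.06, 0, 0, 0],
    [-1, 0.03, 0.02, 0.08, 0, 0, 0],
    [-1, 0.03, 0.02, 0.08, 0, 0, 0],
  ],
  squeeze=20,
)

```text
t: 7.4
tcp_pos: [0.5856, -0.0342, 0.0696]
tool_rot: [-3.141, 0.001, 3.066]
wrist_force: [-3.2, 1.8, 8.2]
gripper_width: 0.0099
finger_force: 20.0
```

Emit:
arm_command(
  moves=[
    [-1, 0.03, 0, 0.02, 0, 0, 0],
    [-1, 0.03, 0, 0.02, 0, 0, 0],
    [-1, 0.03, 0, 0.04, 0, 0, 0],
    [-1, 0.03, 0, 0.04, 0, 0, 0],
    [-1, 0.03, 0, 0.06, 0, 0, 0],
    [-1, 0.03, 0, 0.06, 0, 0, 0],
    [-1, 0.03, 0, 0.06, 0, 0, 0],
    [-1, 0.03, 0, 0.06, 0, 0, 0],
  ],
)

```text
t: 8.2
tcp_pos: [0.5855, -0.0342, 0.0693]
tool_rot: [-3.141, 0.001, 3.066]
wrist_force: [-2.5, 3.1, 8.4]
gripper_width: 0.01
finger_force: 20.0
```

Emit:
arm_command(
  moves=[
    [-1, 0, 0, 0, 0, 0, 0.05],
    [-1, 0, 0, 0, 0, 0, 0.1],
    [-1, 0, 0, 0, 0, 0, 0.15],
    [-1, 0, 0, 0, 0, 0, 0.2],
    [-1, 0, 0, 0, 0, 0, 0.25],
    [-1, 0, 0, 0, 0, 0, 0.3],
    [-1, 0, 0, 0, 0, 0, 0.3],
    [-1, 0, 0, 0, 0, 0, 0.3],
  ],
)

```text
t: 9.0
tcp_pos: [0.5855, -0.0341, 0.0692]
tool_rot: [-3.141, 0.002, 2.766]
wrist_force: [-1.9, 2.4, 7.8]
gripper_width: 0.0098
finger_force: 20.0
```

Run:
```python
from h import *
from workcell import bot
s=bot.state();print(s['wrist_force'],s['ft_torque'],s['tcp_pos']);
p,d,c=shot(bot,'wrist','w3')
q=proj(c,[[.5465,.0783,.088],[.5953,.1133,.088],[.6068,.0942,.084]]);print(q)
u0,v0=q.min(0).astype(int)-40;u1,v1=q.max(0).astype(int)+40;u0=max(u0,0);v0=max(v0,0);print(u0,v0)
cv2.imwrite('pics/w3c.png',cv2.resize(p[v0:v1,u0:u1],None,fx=4,fy=4,interpolation=2)[:600,:800,::-1])
```

```text
[-1.87236959  2.36450565  7.76812239] [0.41272645 0.34352574 0.01762959] [ 0.58552449 -0.03408186  0.06915692]
[[478.63981566 100.46832377]
 [566.74043481 176.82042872]
 [525.09092467 210.21220218]]
438 60
```

View pics/w3c.png

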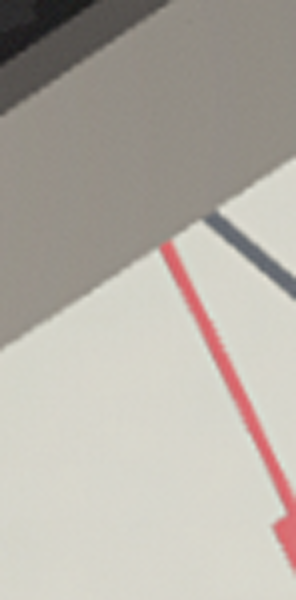

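The crop shows the needle's visible part from (210,215) to (296,295), and the red pointer from (168,245) to (290,510). The tip is just outside the frame.

```bash
python3 - <<'E'
from h import *
c=np.load('w3.npz')
cr=lambda L:[(438+u/4,60+v/4) for u,v in L]
an=lambda q:np.arctan2(*(q[1]-q[0])[::-1])
N=cast(c,cr([(212,217),(294,292)]),.088)[:,:2];M=cast(c,cr([(168,245),(291,510)]),.084)[:,:2]
print(an(N),an(M),an(N)-an(M))
from workcell import bot
p,d,e=shot(bot,'side','s1');
q=proj(e,[[.5465,.0783,.088],[.5953,.1133,.088],[.6068,.0942,.084]]);print(q)
E
python3 - <<'E'
import cv2,sys
sys.path.insert(0,'.');p=cv2.imread('pics/s1.png')
cv2.imwrite('pics/s1c.png',cv2.resize(p[180:260,190:310],None,fx=6,fy=6,interpolation=2))
E
```

```text
0.5897205052098837 0.24358751261290576 0.34613299259697794
[[263.58459216 217.40166123]
 [239.03442549 227.03522643]
 [234.7292207  222.15198096]]
```

View pics/s1c.png

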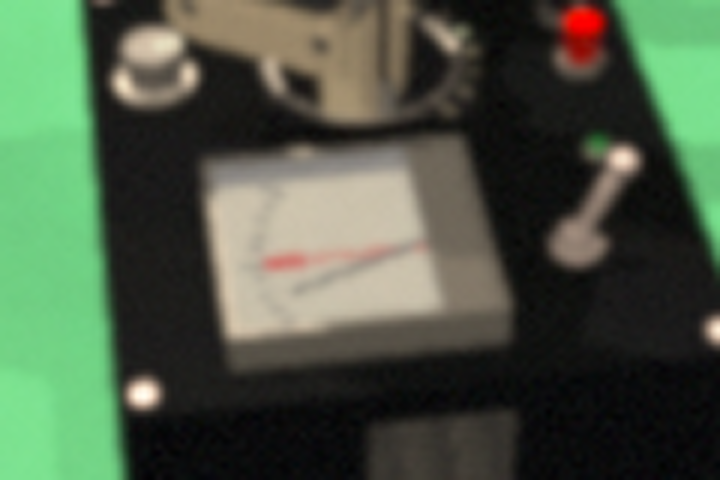

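The side view shows the needle and red flag clear of the gripper. The needle has barely moved, so the drive isn't engaged yet or the lost motion isn't used up. I'll measure from this view.

```bash
cat >> h.py <<'E'
TH=.2335;RS=np.array([[np.cos(TH),-np.sin(TH)],[np.sin(TH),np.cos(TH)]]);PV=np.array([.5465,.0783])
def needle(c):
    p=c['p'].astype(int);v,u=np.mgrid[170:270,190:310];uv=np.c_[u.ravel(),v.ravel()]
    col=p[uv[:,1],uv[:,0]]
    out=[]
    for z in(.088,.084):
        L=(cast(c,uv,z)[:,:2]-PV)@RS  # supply axes about the pivot
        r=np.hypot(*L.T);a=np.arctan2(L[:,1],L[:,0])
        if z==.088: w=np.clip(150-col.max(1),0,None)*(np.abs(a)<.65)*(r>.03)*(r<.052)*(col[:,0]-col[:,1]<25)
        else: w=np.clip(col[:,0]-col[:,1]-25,0,None)*(np.abs(a)<.65)*(r>.03)*(r<.06)
        out.append((w*a).sum()/max(w.sum(),1)); out.append(int((w>0).sum()))
    return out
def look(bot):
    p,d,c=shot(bot,'side','s_last');s=bot.state()
    print('needle a,n mark a,n',needle(dict(c,p=p)),'F',s['wrist_force'].round(1),'T',s['ft_torque'].round(3),s['tcp_pos'].round(4),s['tool_rot'][2].round(3),s['t'])
E
python3 - <<'E'
from h import *
print(needle(np.load('s1.npz')),needle(np.load('side0.npz')))
E
```

```text
[np.float64(0.0), 0, np.float64(0.10647037807408288), 31] [np.float64(0.0), 0, np.float64(0.1057755615176641), 28]
```

Emit:
arm_command(
  moves=[
    [-1, 0, 0, 0.02, 0, 0, 0],
    [-1, 0, 0, 0.02, 0, 0, 0],
    [-1, 0, 0, 0.04, 0, 0, 0],
    [-1, 0, 0, 0.04, 0, 0, 0],
    [-1, 0, 0, 0.06, 0, 0, 0],
    [-1, 0, 0, 0.06, 0, 0, 0],
    [-1, 0, 0, 0.08, 0, 0, 0],
    [-1, 0, 0, 0.08, 0, 0, 0],
  ],
)

```text
t: 9.9
tcp_pos: [0.5855, -0.0341, 0.0684]
tool_rot: [-3.141, 0.002, 2.766]
wrist_force: [-2.8, 2.0, 8.2]
gripper_width: 0.01
finger_force: 20.0
```

Emit:
arm_command(
  moves=[
    [-1, 0, 0, 0.0, 0, 0, 0.04],
    [-1, 0, 0, 0, 0, 0, 0.08],
    [-1, 0, 0, 0, 0, 0, 0.12],
    [-1, 0, 0, 0, 0, 0, 0.16],
    [-1, 0, 0, 0, 0, 0, 0.2],
    [-1, 0, 0, 0, 0, 0, 0.2],
    [-1, 0, 0, 0, 0, 0, 0.2],
    [-1, 0, 0, 0, 0, 0, 0.2],
  ],
)

```text
t: 10.7
tcp_pos: [0.5856, -0.0341, 0.0685]
tool_rot: [3.142, 0.002, 2.566]
wrist_force: [-2.1, 1.3, 7.2]
gripper_width: 0.0098
finger_force: 20.0
```

```bash
sed -i 's/150-col.max(1)/180-col.max(1)/' h.py
python3 - <<'E'
from h import *
from workcell import bot
for f in('side0','s1'): print(needle(np.load(f+'.npz')))
look(bot)
E
```

```text
[np.float64(0.45261212999991457), 31, np.float64(0.1057755615176641), 28]
[np.float64(0.4502866923793796), 14, np.float64(0.10647037807408288), 31]
needle a,n mark a,n [np.float64(0.4307173074866613), 14, np.float64(0.10580870520191626), 30] F [-2.5  2.5  8.6] T [0.379 0.386 0.09 ] [ 0.5856 -0.034   0.0685] 2.566 10.75
```

Emit:
arm_command(
  moves=[
    [-1, 0, 0, 0.0, 0, 0, 0.04],
    [-1, 0, 0, 0, 0, 0, 0.08],
    [-1, 0, 0, 0, 0, 0, 0.12],
    [-1, 0, 0, 0, 0, 0, 0.16],
    [-1, 0, 0, 0, 0, 0, 0.2],
    [-1, 0, 0, 0, 0, 0, 0.2],
    [-1, 0, 0, 0, 0, 0, 0.2],
    [-1, 0, 0, 0, 0, 0, 0.2],
  ],
)

```text
t: 11.55
tcp_pos: [0.5856, -0.034, 0.0685]
tool_rot: [3.141, 0.002, 2.366]
wrist_force: [-1.1, 3.3, 9.1]
gripper_width: 0.0099
finger_force: 20.0
```

Run:
```python
from h import *
from workcell import bot
look(bot)
```

```text
needle a,n mark a,n [np.float64(0.2955425404538456), 11, np.float64(0.0991000628724477), 24] F [-2.1  2.6  8.3] T [0.44  0.389 0.015] [ 0.5856 -0.034   0.0685] 2.366 11.6
```

Emit:
arm_command(
  moves=[
    [-1, 0, 0, 0.0, 0, 0, 0.04],
    [-1, 0, 0, 0, 0, 0, 0.08],
    [-1, 0, 0, 0, 0, 0, 0.12],
    [-1, 0, 0, 0, 0, 0, 0.16],
    [-1, 0, 0, 0, 0, 0, 0.18],
    [-1, 0, 0, 0, 0, 0, 0.18],
    [-1, 0, 0, 0, 0, 0, 0.18],
    [-1, 0, 0, 0, 0, 0, 0.18],
  ],
)

```text
t: 12.4
tcp_pos: [0.5856, -0.034, 0.0685]
tool_rot: [3.141, 0.002, 2.186]
wrist_force: [-0.7, 2.6, 8.0]
gripper_width: 0.0098
finger_force: 20.0
```

Run:
```python
from h import *
from workcell import bot
look(bot)
p=cv2.imread('pics/s_last.png');cv2.imwrite('pics/s2c.png',cv2.resize(p[195:250,215:280],None,fx=10,fy=10,interpolation=2))
```

```text
needle a,n mark a,n [np.float64(0.11915673838783356), 8, np.float64(0.11796778549335049), 31] F [-1.6  2.4  7.3] T [0.432 0.468 0.022] [ 0.5856 -0.034   0.0685] 2.186 12.45
```

View pics/s2c.png

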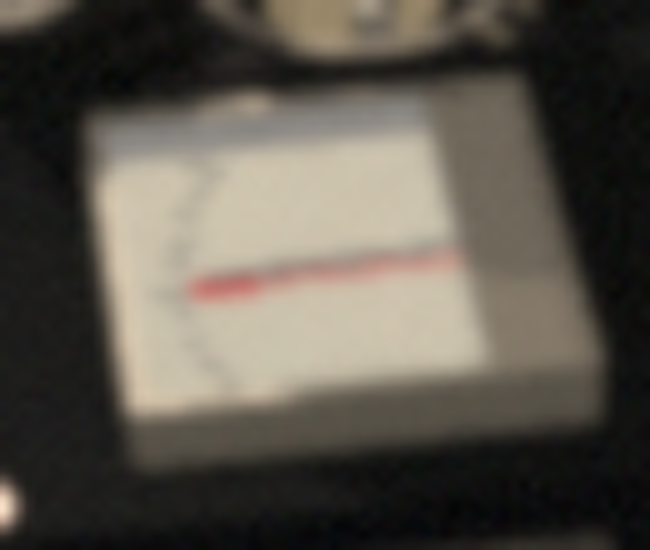

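The needle (dark) now lies almost on the red line. It sits 4 mm above the pointer and the camera is low on the +y side, so parallax means about 0.065 rad of needle travel is still left. I'll turn 0.08 more, then lift, release and look from above.

Emit:
arm_command(
  moves=[
    [-1, 0, 0, 0.0, 0, 0, 0.04],
    [-1, 0, 0, 0, 0, 0, 0.08],
    [-1, 0, 0, 0, 0, 0, 0.08],
    [-1, 0, 0, 0, 0, 0, 0.08],
    [-1, 0, 0, -0.1, 0, 0, 0.08],
    [-1, 0, 0, -0.3, 0, 0, 0.08],
    [-1, 0, 0, -0.5, 0, 0, 0.08],
    [-1, 0, 0, -0.5, 0, 0, 0.08],
  ],
)

```text
t: 13.25
tcp_pos: [0.5856, -0.0339, 0.073]
tool_rot: [3.141, 0.001, 2.106]
wrist_force: [1.2, 1.8, 2.7]
gripper_width: 0.0097
finger_force: 20.0
```

Emit:
arm_command(
  moves=[
    [-0.57, 0, 0, 0, 0, 0, 0],
    [-0.57, 0, 0, 0, 0, 0, 0],
    [-0.57, 0, 0, 0, 0, 0, 0],
    [-0.57, 0, 0, 0, 0, 0, 0],
    [-0.57, 0, 0, -1, 0, 0, 0],
    [-0.57, 0, 0, -3, 0, 0, 0],
    [-0.57, 0, 0, -6, 0, 0, 0],
    [-0.57, 0, 0, -9, 0, 0, 0],
  ],
)

```text
t: 14.05
tcp_pos: [0.5845, -0.0334, 0.1637]
tool_rot: [-3.141, -0.0, 2.106]
wrist_force: [1.5, -0.1, -0.7]
gripper_width: 0.0198
finger_force: 0.0
```

Run:
```python
from h import *
from workcell import bot
s=bot.state();print(s['wrist_force'],s['tcp_pos'],s['tool_rot'])
p,d,c=shot(bot,'wrist','w4')
q=proj(c,[[.5465,.0783,.088],[.5953,.1133,.088],[.6068,.0942,.084]]);print(q)
print(rel(bot,[.57,0,.246],3.3))
```

```text
[ 1.46738033 -0.08985502 -0.71845526] [ 0.58454821 -0.03344111  0.16367867] [-3.14102307e+00 -3.51765832e-04  2.10586309e+00]
[[296.55297272  38.65924277]
 [385.26170155  31.77979844]
 [380.40725329  66.92735189]]
(array([ 3.78,  0.25, -7.58]), array([ 0.002,  0.008, -1.194]))
```

Run:
```python
from h import *
c=np.load('w4.npz');p=c['p']
q=proj(c,[[.5465,.0783,.088],[.6068,.0942,.084]]);u0,v0=275,0
cv2.imwrite('pics/w4c.png',cv2.resize(p[v0:v0+95,u0:u0+130],None,fx=6,fy=6,interpolation=2)[:,:,::-1])
```

```text
(no output)
```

View pics/w4c.png

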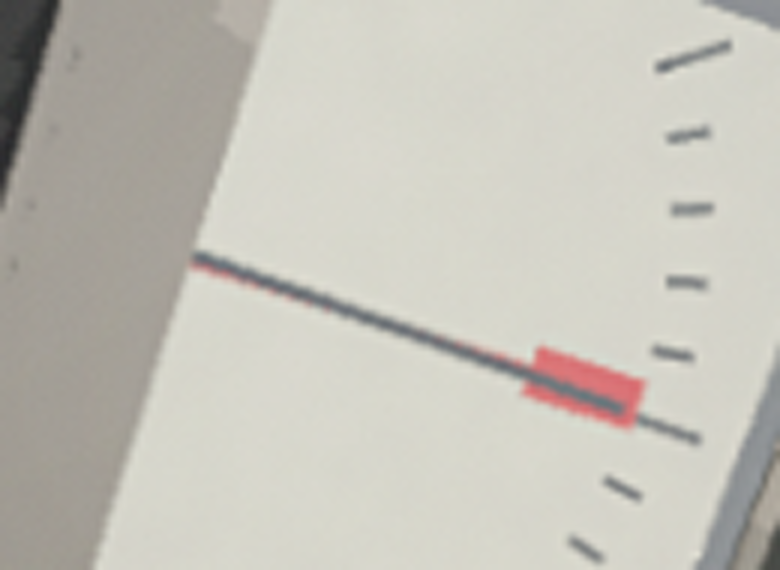

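Run:
```python
from h import *
from workcell import bot
c=np.load('w4.npz')
an=lambda q:np.arctan2(*(q[1]-q[0])[::-1])
f=lambda L,z:cast(c,[(275+u/6,v/6) for u,v in L],z)[:,:2]
for zn in (.086,.088):
    N=f([(195,257),(624,410)],zn);M=f([(195,264),(531,372),(640,404)],zn-.004)
    print(N[1],M[2],(N[1]-M[2])@RS*1000,an(N)-an(M[1:]), an(N)-an(M[[0,2]]))
# pose for toggle: output tip off/on
t0=np.array([.57287,.01851])
for q in [(-.075,.068),(-.06,.068),(-.045,.068)]: print(RS@q+t0)
```

```text
[0.6059515  0.09237644] [0.60828217 0.09499611] [-2.87356254 -2.00930123] -0.058194811258343415 -0.035276226514131925
[0.60540574 0.0918458 ] [0.60772554 0.09445181] [-2.85982948 -1.99852081] -0.058194811258340695 -0.03527622651413137
[0.4841712  0.06731085]
[0.49876414 0.07078161]
[0.51335708 0.07425237]
```

From here it reads about 2 mm past the mark, with parallax still in the figure. I'll measure from directly above the needle line.

Run:
```python
from h import *
from workcell import bot
print(rel(bot,[.6415,.1026,.155],3.392))
```

```text
(array([ 9.  , 11.58,  1.56]), array([ 0.002,  0.008, -1.286]))
```

Emit:
arm_command(
  moves=[
    [-0.57, 4, 4, 0, 0, 0, -0.15],
    [-0.57, 7, 7, 0, 0, 0, -0.3],
    [-0.57, 9, 10, 0, 0, 0, -0.45],
    [-0.57, 9, 11.6, 0, 0, 0, -0.6],
    [-0.57, 9, 11.6, 0.5, 0, 0, -0.75],
    [-0.57, 9, 11.6, 1, 0, 0, -0.9],
    [-0.57, 9, 11.6, 1, 0, 0, -1.05],
    [-0.57, 9, 11.6, 1, 0, 0, -1.2],
  ],
)

```text
t: 14.9
tcp_pos: [0.6388, 0.1032, 0.1527]
tool_rot: [-3.142, -0.0, -2.971]
wrist_force: [-1.6, 0.3, -0.2]
gripper_width: 0.0198
finger_force: 0.0
```

Run:
```python
from h import *
from workcell import bot
print(bot.state()['tcp_pos'],rel(bot,[.6415,.1026,.155],3.392))
p,d,c=shot(bot,'wrist','w5')
q=proj(c,[[.5465,.0783,.088],[.6068,.0942,.084]]);print(q)
u,v=q[1].astype(int);u0=max(0,u-50);v0=max(0,v-75);print(u0,v0)
cv2.imwrite('pics/w5c.png',cv2.resize(p[v0:v0+100,u0:u0+100],None,fx=6,fy=6,interpolation=2)[:,:,::-1])
```

```text
[0.63877316 0.10317228 0.15266125] (array([-0.26, -0.1 , -0.23]), array([-0.  , -0.  , -0.08]))
[[246.86362759  70.26487872]
 [255.61213684 162.44927011]]
205 87
```

View pics/w5c.png

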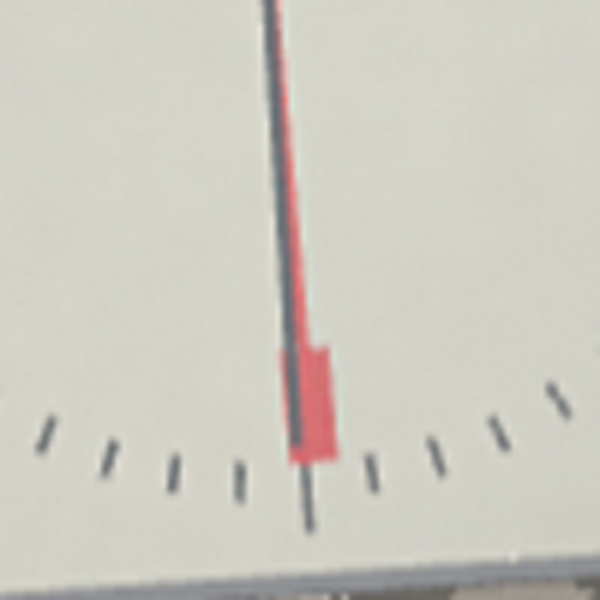

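Seen from above, the needle tip (296,447) is about 2 mm past the flag's centre line (312). That's inside the tolerance but too tight, so I'll regrip and back it off a little.

Run:
```python
from h import *
from workcell import bot
print(rel(bot,[.5856,-.0339,.11],2.106)); look(bot)
```

```text
(array([  7.7 , -12.52,   4.29]), array([-0.   ,  0.   ,  1.216]))
needle a,n mark a,n [np.float64(0.09159429146153972), 15, np.float64(0.10225706145348971), 33] F [-0.8 -0.3 -0.7] T [ 0.026 -0.    -0.001] [0.639  0.1031 0.1529] -2.975 15.0
```

Emit:
arm_command(
  moves=[
    [-0.57, 3, -4, 0, 0, 0, 0.15],
    [-0.57, 6, -8, 0, 0, 0, 0.3],
    [-0.57, 7.7, -12.5, 0, 0, 0, 0.45],
    [-0.57, 7.7, -12.5, 0, 0, 0, 0.6],
    [-0.57, 7.7, -12.5, 0, 0, 0, 0.75],
    [-0.57, 7.7, -12.5, 0, 0, 0, 0.9],
    [-0.57, 7.7, -12.5, 2, 0, 0, 1.05],
    [-0.57, 7.7, -12.5, 4, 0, 0, 1.2],
  ],
)

```text
t: 15.8
tcp_pos: [0.5843, -0.0331, 0.1135]
tool_rot: [3.139, 0.002, 2.094]
wrist_force: [-0.3, -0.7, -0.3]
gripper_width: 0.0197
finger_force: 0.0
```

Run:
```python
from h import *
from workcell import bot
print(bot.state()['tcp_pos'],rel(bot,[.5856,-.0339,.073],2.106))
```

```text
[ 0.58431036 -0.03310435  0.11348898] (array([-0.13,  0.06,  4.05]), array([ 0.002,  0.002, -0.012]))
```

Emit:
arm_command(
  moves=[
    [-0.57, -0.05, 0.03, 0, 0, 0, -0.01],
    [-0.57, -0.05, 0.03, 1.2, 0, 0, -0.01],
    [-0.57, -0.05, 0.03, 2.2, 0, 0, -0.01],
    [-0.57, -0.05, 0.03, 3.0, 0, 0, -0.01],
    [-0.57, -0.05, 0.03, 3.5, 0, 0, -0.01],
    [-0.57, -0.05, 0.03, 3.7, 0, 0, -0.01],
    [-0.57, -0.05, 0.03, 3.7, 0, 0, -0.01],
    [-0.57, -0.05, 0.03, 3.7, 0, 0, -0.01],
  ],
)

```text
t: 16.6
tcp_pos: [0.5841, -0.0331, 0.0758]
tool_rot: [3.141, 0.0, 2.116]
wrist_force: [0.0, 0.9, 1.3]
gripper_width: 0.0199
finger_force: 0.0
```

Run:
```python
from h import *
from workcell import bot
print(bot.state()['tcp_pos'],bot.state()['wrist_force'],rel(bot,[.5856,-.0339,.073],2.106))
```

```text
[ 0.58410235 -0.03312275  0.07581332] [0.00321958 0.92984747 1.27614237] (array([-0.14,  0.09,  0.28]), array([0.  , 0.  , 0.01]))
```

Emit:
arm_command(
  moves=[
    [-0.57, -0.14, 0.09, 0.15, 0, 0, 0.01],
    [-0.57, -0.14, 0.09, 0.27, 0, 0, 0.01],
    [-0.57, -0.14, 0.09, 0.27, 0, 0, 0.01],
    [-1, -0.14, 0.09, 0.27, 0, 0, 0.01],
    [-1, -0.14, 0.09, 0.27, 0, 0, 0.01],
    [-1, -0.14, 0.09, 0.27, 0, 0, 0.01],
    [-1, -0.14, 0.09, 0.27, 0, 0, 0.01],
    [-1, -0.14, 0.09, 0.27, 0, 0, 0.01],
  ],
  squeeze=20,
)

```text
t: 17.4
tcp_pos: [0.5855, -0.0337, 0.0728]
tool_rot: [3.141, 0.0, 2.106]
wrist_force: [2.0, 0.7, -1.7]
gripper_width: 0.0098
finger_force: 20.0
```

Emit:
arm_command(
  moves=[
    [-1, 0, 0, 0.1, 0, 0, 0],
    [-1, 0, 0, 0.2, 0, 0, 0],
    [-1, 0, 0, 0.25, 0, 0, 0],
    [-1, 0, 0, 0.3, 0, 0, 0],
    [-1, 0, 0, 0.35, 0, 0, 0],
    [-1, 0, 0, 0.4, 0, 0, 0],
    [-1, 0, 0, 0.4, 0, 0, 0],
    [-1, 0, 0, 0.4, 0, 0, 0],
  ],
)

```text
t: 18.2
tcp_pos: [0.5856, -0.0337, 0.0694]
tool_rot: [3.141, 0.0, 2.106]
wrist_force: [-1.9, 2.0, 6.8]
gripper_width: 0.0098
finger_force: 20.0
```

Emit:
arm_command(
  moves=[
    [-1, 0, 0, 0.02, 0, 0, 0],
    [-1, 0, 0, 0.04, 0, 0, 0],
    [-1, 0, 0, 0.06, 0, 0, 0],
    [-1, 0, 0, 0.08, 0, 0, 0],
    [-1, 0, 0, 0.1, 0, 0, 0],
    [-1, 0, 0, 0.12, 0, 0, 0],
    [-1, 0, 0, 0.12, 0, 0, 0],
    [-1, 0, 0, 0.12, 0, 0, 0],
  ],
)

```text
t: 19.0
tcp_pos: [0.5856, -0.0337, 0.0684]
tool_rot: [3.141, 0.0, 2.106]
wrist_force: [-2.1, 2.4, 7.8]
gripper_width: 0.0096
finger_force: 20.0
```

Emit:
arm_command(
  moves=[
    [-1, 0, 0, 0, 0, 0, -0.08],
    [-1, 0, 0, 0, 0, 0, -0.16],
    [-1, 0, 0, 0, 0, 0, -0.24],
    [-1, 0, 0, 0, 0, 0, -0.32],
    [-1, 0, 0, 0, 0, 0, -0.4],
    [-1, 0, 0, 0, 0, 0, -0.46],
    [-1, 0, 0, 0, 0, 0, -0.5],
    [-1, 0, 0, 0, 0, 0, -0.5],
  ],
)

```text
t: 19.8
tcp_pos: [0.5854, -0.0339, 0.0685]
tool_rot: [-3.142, 0.0, 2.607]
wrist_force: [-3.9, 1.3, 9.6]
gripper_width: 0.0101
finger_force: 20.0
```

Run:
```python
from h import *
from workcell import bot
look(bot)
```

```text
needle a,n mark a,n [np.float64(0.09080770301789533), 15, np.float64(0.10186916072586535), 31] F [-4.1  1.3  9.9] T [ 0.243  0.749 -0.011] [ 0.5854 -0.0339  0.0686] 2.606 19.85
```

Emit:
arm_command(
  moves=[
    [-1, 0, 0, 0, 0, 0, -0.02],
    [-1, 0, 0, 0, 0, 0, -0.05],
    [-1, 0, 0, 0, 0, 0, -0.05],
    [-1, 0, 0, 0, 0, 0, -0.05],
    [-1, 0, 0, 0, 0, 0, -0.05],
    [-1, 0, 0, 0, 0, 0, -0.05],
    [-1, 0, 0, 0, 0, 0, -0.05],
    [-1, 0, 0, 0, 0, 0, -0.05],
  ],
)

```text
t: 20.65
tcp_pos: [0.5854, -0.0339, 0.0685]
tool_rot: [-3.141, 0.0, 2.656]
wrist_force: [-4.3, 1.0, 10.3]
gripper_width: 0.0094
finger_force: 20.0
```

Run:
```python
from h import *
from workcell import bot
look(bot)
```

```text
needle a,n mark a,n [np.float64(0.09133068707842881), 15, np.float64(0.10250785136864562), 32] F [-3.4  1.9 10.2] T [0.226 0.718 0.024] [ 0.5854 -0.0339  0.0685] 2.656 20.7
```

Emit:
arm_command(
  moves=[
    [-1, 0, 0, 0, 0, 0, -0.02],
    [-1, 0, 0, 0, 0, 0, -0.05],
    [-1, 0, 0, 0, 0, 0, -0.05],
    [-1, 0, 0, 0, 0, 0, -0.05],
    [-1, 0, 0, 0, 0, 0, -0.05],
    [-1, 0, 0, 0, 0, 0, -0.05],
    [-1, 0, 0, 0, 0, 0, -0.05],
    [-1, 0, 0, 0, 0, 0, -0.05],
  ],
)

```text
t: 21.5
tcp_pos: [0.5854, -0.034, 0.0684]
tool_rot: [-3.141, 0.0, 2.706]
wrist_force: [-3.6, 1.6, 8.4]
gripper_width: 0.0098
finger_force: 20.0
```

Run:
```python
from h import *
from workcell import bot
look(bot)
```

```text
needle a,n mark a,n [np.float64(0.09247696874963138), 15, np.float64(0.10312858006149092), 33] F [-3.4  0.4  8.9] T [ 0.213  0.613 -0.021] [ 0.5854 -0.0339  0.0684] 2.706 21.55
```

Emit:
arm_command(
  moves=[
    [-1, 0, 0, 0, 0, 0, -0.02],
    [-1, 0, 0, 0, 0, 0, -0.04],
    [-1, 0, 0, 0, 0, 0, -0.04],
    [-1, 0, 0, 0, 0, 0, -0.04],
    [-1, 0, 0, 0, 0, 0, -0.04],
    [-1, 0, 0, 0, 0, 0, -0.04],
    [-1, 0, 0, 0, 0, 0, -0.04],
    [-1, 0, 0, 0, 0, 0, -0.04],
  ],
)

```text
t: 22.35
tcp_pos: [0.5854, -0.034, 0.0683]
tool_rot: [-3.141, 0.0, 2.746]
wrist_force: [-2.7, 0.3, 8.1]
gripper_width: 0.0102
finger_force: 20.0
```

Run:
```python
from h import *
from workcell import bot
look(bot)
```

```text
needle a,n mark a,n [np.float64(0.09159006624524095), 15, np.float64(0.10351744330995444), 33] F [-2.9  0.4  7.5] T [ 0.279  0.582 -0.022] [ 0.5853 -0.034   0.0682] 2.746 22.4
```

Emit:
arm_command(
  moves=[
    [-1, 0, 0, 0.02, 0, 0, 0],
    [-1, 0, 0, 0.02, 0, 0, 0],
    [-1, 0, 0, 0.04, 0, 0, 0],
    [-1, 0, 0, 0.04, 0, 0, 0],
    [-1, 0, 0, 0.06, 0, 0, 0],
    [-1, 0, 0, 0.06, 0, 0, 0],
    [-1, 0, 0, 0.08, 0, 0, 0],
    [-1, 0, 0, 0.08, 0, 0, 0],
  ],
)

```text
t: 23.2
tcp_pos: [0.5854, -0.034, 0.0676]
tool_rot: [-3.141, 0.0, 2.746]
wrist_force: [-4.5, 1.8, 9.6]
gripper_width: 0.0099
finger_force: 20.0
```

Emit:
arm_command(
  moves=[
    [-1, 0, 0, 0, 0, 0, -0.02],
    [-1, 0, 0, 0, 0, 0, -0.04],
    [-1, 0, 0, 0, 0, 0, -0.04],
    [-1, 0, 0, 0, 0, 0, -0.04],
    [-1, 0, 0, 0, 0, 0, -0.04],
    [-1, 0, 0, 0, 0, 0, -0.04],
    [-1, 0, 0, 0, 0, 0, -0.04],
    [-1, 0, 0, 0, 0, 0, -0.04],
  ],
)

```text
t: 24.0
tcp_pos: [0.5854, -0.034, 0.0675]
tool_rot: [-3.141, 0.0, 2.786]
wrist_force: [-3.6, 1.4, 8.3]
gripper_width: 0.0094
finger_force: 20.0
```

Run:
```python
from h import *
from workcell import bot
look(bot)
```

```text
needle a,n mark a,n [np.float64(0.0904135553588229), 15, np.float64(0.10273651919400231), 32] F [-1.8  1.8  8.8] T [0.26  0.621 0.024] [ 0.5853 -0.034   0.0675] 2.786 24.05
```

Emit:
arm_command(
  moves=[
    [-1, 0, 0, 0, 0, 0, -0.02],
    [-1, 0, 0, 0, 0, 0, -0.04],
    [-1, 0, 0, 0, 0, 0, -0.06],
    [-1, 0, 0, 0, 0, 0, -0.06],
    [-1, 0, 0, 0, 0, 0, -0.06],
    [-1, 0, 0, 0, 0, 0, -0.06],
    [-1, 0, 0, 0, 0, 0, -0.06],
    [-1, 0, 0, 0, 0, 0, -0.06],
  ],
)

```text
t: 24.85
tcp_pos: [0.5854, -0.034, 0.0675]
tool_rot: [-3.141, 0.0, 2.846]
wrist_force: [-3.1, 1.6, 8.3]
gripper_width: 0.0098
finger_force: 20.0
```

Run:
```python
from h import *
from workcell import bot
look(bot)
```

```text
needle a,n mark a,n [np.float64(0.09093716327614193), 15, np.float64(0.10229879705430518), 32] F [-3.4  1.3  8.4] T [0.16  0.593 0.017] [ 0.5854 -0.034   0.0675] 2.846 24.9
```

Emit:
arm_command(
  moves=[
    [-1, 0, 0, 0, 0, 0, -0.02],
    [-1, 0, 0, 0, 0, 0, -0.04],
    [-1, 0, 0, 0, 0, 0, -0.06],
    [-1, 0, 0, 0, 0, 0, -0.07],
    [-1, 0, 0, 0, 0, 0, -0.07],
    [-1, 0, 0, 0, 0, 0, -0.07],
    [-1, 0, 0, 0, 0, 0, -0.07],
    [-1, 0, 0, 0, 0, 0, -0.07],
  ],
)

```text
t: 25.7
tcp_pos: [0.5854, -0.0341, 0.0675]
tool_rot: [-3.141, 0.0, 2.916]
wrist_force: [-3.9, 0.7, 8.8]
gripper_width: 0.0095
finger_force: 20.0
```

Run:
```python
from h import *
from workcell import bot
look(bot)
```

```text
needle a,n mark a,n [np.float64(0.0904750318357853), 16, np.float64(0.10281325483721827), 31] F [-4.1 -0.5  9.2] T [ 0.097  0.555 -0.007] [ 0.5854 -0.034   0.0675] 2.916 25.75
```

Emit:
arm_command(
  moves=[
    [-1, 0, 0, 0, 0, 0, -0.02],
    [-1, 0, 0, 0, 0, 0, -0.04],
    [-1, 0, 0, 0, 0, 0, -0.06],
    [-1, 0, 0, 0, 0, 0, -0.07],
    [-1, 0, 0, 0, 0, 0, -0.07],
    [-1, 0, 0, 0, 0, 0, -0.07],
    [-1, 0, 0, 0, 0, 0, -0.07],
    [-1, 0, 0, 0, 0, 0, -0.07],
  ],
)

```text
t: 26.55
tcp_pos: [0.5854, -0.0341, 0.0675]
tool_rot: [-3.141, 0.0, 2.986]
wrist_force: [-3.2, 0.3, 8.8]
gripper_width: 0.0098
finger_force: 20.0
```

Run:
```python
from h import *
from workcell import bot
look(bot)
shot(bot,'wrist','w6');c=bot.get_calibration('wrist');print(proj(c,[[.5465,.0783,.088],[.6068,.0942,.088]]))
```

```text
needle a,n mark a,n [np.float64(0.09280295291457956), 16, np.float64(0.10184397079863998), 32] F [-4.   0.1  8.5] T [0.101 0.572 0.036] [ 0.5853 -0.0341  0.0675] 2.986 26.6
[[504.03650078 153.58937664]
 [524.82810304 268.89234794]]
```

Emit:
arm_command(
  moves=[
    [-1, 0, 0, 0, 0, 0, -0.02],
    [-1, 0, 0, 0, 0, 0, -0.04],
    [-1, 0, 0, 0, 0, 0, -0.06],
    [-1, 0, 0, 0, 0, 0, -0.07],
    [-1, 0, 0, 0, 0, 0, -0.07],
    [-1, 0, 0, 0, 0, 0, -0.07],
    [-1, 0, 0, 0, 0, 0, -0.07],
    [-1, 0, 0, 0, 0, 0, -0.07],
  ],
)

```text
t: 27.45
tcp_pos: [0.5853, -0.0341, 0.0675]
tool_rot: [-3.141, 0.0, 3.056]
wrist_force: [-3.9, 0.2, 9.1]
gripper_width: 0.0096
finger_force: 20.0
```

Run:
```python
from h import *
from workcell import bot
look(bot)
```

```text
needle a,n mark a,n [np.float64(0.09272274549665405), 16, np.float64(0.10306405963192451), 33] F [-3.   1.2  8.9] T [0.119 0.649 0.001] [ 0.5853 -0.0341  0.0675] 3.056 27.5
```

Emit:
arm_command(
  moves=[
    [-1, 0, 0, 0, 0, 0, -0.04],
    [-1, 0, 0, 0, 0, 0, -0.08],
    [-1, 0, 0, 0, 0, 0, -0.1],
    [-1, 0, 0, 0, 0, 0, -0.1],
    [-1, 0, 0, 0, 0, 0, -0.1],
    [-1, 0, 0, 0, 0, 0, -0.1],
    [-1, 0, 0, 0, 0, 0, -0.1],
    [-1, 0, 0, 0, 0, 0, -0.1],
  ],
)

```text
t: 28.3
tcp_pos: [0.5854, -0.0342, 0.0675]
tool_rot: [-3.141, 0.0, -3.127]
wrist_force: [-5.0, 0.6, 7.7]
gripper_width: 0.0098
finger_force: 20.0
```

Run:
```python
from h import *
from workcell import bot
look(bot)
```

```text
needle a,n mark a,n [np.float64(0.1236279533281875), 6, np.float64(0.12308574048119261), 29] F [-3.2  0.1  8.9] T [ 0.104  0.608 -0.02 ] [ 0.5853 -0.0341  0.0675] -3.127 28.35
```

Emit:
arm_command(
  moves=[
    [-1, 0, 0, 0, 0, 0, 0.08],
    [-1, 0, 0, 0, 0, 0, 0.16],
    [-1, 0, 0, 0, 0, 0, 0.24],
    [-1, 0, 0, 0, 0, 0, 0.3],
    [-1, 0, 0, 0, 0, 0, 0.34],
    [-1, 0, 0, 0, 0, 0, 0.37],
    [-1, 0, 0, 0, 0, 0, 0.38],
    [-1, 0, 0, 0, 0, 0, 0.38],
  ],
)

```text
t: 29.15
tcp_pos: [0.5854, -0.034, 0.0675]
tool_rot: [-3.141, 0.0, 2.775]
wrist_force: [-2.7, 2.2, 8.5]
gripper_width: 0.0099
finger_force: 20.0
```

Run:
```python
from h import *
from workcell import bot
look(bot)
```

```text
needle a,n mark a,n [np.float64(0.10079821456251477), 13, np.float64(0.10368954314827843), 31] F [-3.7  0.8  8.6] T [0.21  0.571 0.102] [ 0.5853 -0.034   0.0675] 2.776 29.2
```

Emit:
arm_command(
  moves=[
    [-1, 0, 0, -0.2, 0, 0, 0],
    [-1, 0, 0, -0.4, 0, 0, 0],
    [-1, 0, 0, -0.53, 0, 0, 0],
    [-1, 0, 0, -0.53, 0, 0, 0],
    [-0.57, 0, 0, -0.53, 0, 0, 0],
    [-0.57, 0, 0, -0.53, 0, 0, 0],
    [-0.57, 0, 0, -0.53, 0, 0, 0],
    [-0.57, 0, 0, -0.53, 0, 0, 0],
  ],
)

```text
t: 30.0
tcp_pos: [0.5851, -0.0339, 0.0716]
tool_rot: [-3.141, -0.001, 2.776]
wrist_force: [-0.1, 0.5, 0.7]
gripper_width: 0.0197
finger_force: 0.0
```

Emit:
arm_command(
  moves=[
    [-0.57, 0, 0, -1, 0, 0, 0],
    [-0.57, 0, 0, -3, 0, 0, 0],
    [-0.57, 0, 0, -6, 0, 0, 0],
    [-0.57, 0, 0, -8.2, 0, 0, 0],
    [-0.57, 0, 0, -8.2, 0, 0, 0],
    [-0.57, 0, 0, -8.2, 0, 0, 0],
    [-0.57, 0, 0, -8.2, 0, 0, 0],
    [-0.57, 0, 0, -8.2, 0, 0, 0],
  ],
)

```text
t: 30.8
tcp_pos: [0.5843, -0.0337, 0.1524]
tool_rot: [-3.141, -0.003, 2.776]
wrist_force: [-0.4, -0.6, -0.9]
gripper_width: 0.02
finger_force: 0.0
```

Run:
```python
from h import *
from workcell import bot
print(bot.state()['tcp_pos'],rel(bot,[.6415,.1026,.155],3.392))
```

```text
[ 0.58433193 -0.03367949  0.15239464] (array([-0.46, 14.77, -0.27]), array([ 0.   , -0.003, -0.616]))
```

Emit:
arm_command(
  moves=[
    [-0.57, -0.2, 4, 0, 0, 0, -0.15],
    [-0.57, -0.4, 8, 0, 0, 0, -0.3],
    [-0.57, -0.5, 12, 0, 0, 0, -0.45],
    [-0.57, -0.5, 14.8, -0.2, 0, 0, -0.6],
    [-0.57, -0.5, 14.8, -0.2, 0, 0, -0.616],
    [-0.57, -0.5, 14.8, -0.2, 0, 0, -0.616],
    [-0.57, -0.5, 14.8, -0.2, 0, 0, -0.616],
    [-0.57, -0.5, 14.8, -0.2, 0, 0, -0.616],
  ],
)

```text
t: 31.6
tcp_pos: [0.6425, 0.1014, 0.1556]
tool_rot: [-3.141, -0.001, -2.894]
wrist_force: [-0.5, -0.1, 0.2]
gripper_width: 0.0204
finger_force: 0.0
```

```bash
cat > m.py <<'E'
from h import *
def off(c):
    p=c['p'].astype(int);v,u=np.mgrid[60:215,200:320];uv=np.c_[u.ravel(),v.ravel()];col=p[uv[:,1],uv[:,0]]
    red=(col[:,0]-col[:,1]>50)
    dark=(col.max(1)<150)&(col[:,0]-col[:,1]<50)
    M=(cast(c,uv,.084)[:,:2]-PV)@RS;N=(cast(c,uv,.088)[:,:2]-PV)@RS
    rM=M[:,0];rN=N[:,0]
    box=lambda X:(np.abs(X[:,1])<.012)
    res=[]
    for r in(.048,.050,.052,.054,.056):   # lateral of flag (both edges) and of needle, per slice
        a=M[(red|dark)&box(M)&(abs(rM-r)<.0015)&(rM>0)];b=N[dark&box(N)&(abs(rN-r)<.0015)]
        res.append((r,a[:,1].min()*1e3 if len(a) else None,a[:,1].max()*1e3 if len(a) else None,b[:,1].mean()*1e3 if len(b) else None,len(b)))
    f=M[red&box(M)];n=N[dark&box(N)]
    print('flag max r',f[:,0].max(),'cam',(-np.array(c['extrinsics'])[:3,:3].T@np.array(c['extrinsics'])[:3,3]).round(3))
    for x in res: print(np.round(np.array(x,float),2),'mid',round((x[1]+x[2])/2,2))
    # lines: needle slope over 30..55 mm
    n=n[(n[:,0]>.032)&(n[:,0]<.055)];k=np.polyfit(n[:,0],n[:,1],1);print('needle line at 60mm (mm):',np.polyval(k,.06)*1e3,'angle',k[0])
E
python3 - <<'E'
from m import *
from workcell import bot
p,d,c=shot(bot,'wrist','w7');off(dict(np.load('w5.npz')));off(dict(c,p=p))
E
```

```text
flag max r 0.06344416635757368 cam [0.562 0.09  0.299]
[ 0.05 -0.14  2.67  0.43  7.  ] mid 1.26
[ 0.05 -0.14  4.73  0.78  6.  ] mid 2.29
[ 0.05 -0.44  4.68  0.79 10.  ] mid 2.12
[ 0.05 -0.59  4.55  0.65 10.  ] mid 1.98
[ 0.06 -0.64  5.03  0.53  8.  ] mid 2.2
needle line at 60mm (mm): 0.6335994758947857 angle -0.002062270502521536
flag max r 0.06293769488756518 cam [0.567 0.082 0.302]
[ 0.05  1.36  2.1   1.68 10.  ] mid 1.73
[ 0.05 -0.73  4.27  1.71 10.  ] mid 1.77
[ 0.05 -0.72  4.32  1.74  8.  ] mid 1.8
[ 0.05 -0.69  4.35  1.78  8.  ] mid 1.83
[ 0.06 -0.66  4.39  1.82  8.  ] mid 1.87
needle line at 60mm (mm): 1.9113119542904933 angle 0.018390207650569812
```

The needle is now about 0.05 mm off the flag's centre line, with the knob released and up. Next is the toggle.

Run:
```python
from h import *
from workcell import bot
t0=np.array([.57287,.01851])
print(rel(bot,np.r_[RS@[-.099,.068]+t0,.157],3.375),rel(bot,np.r_[RS@[-.099,.068]+t0,.125],3.375))
```

```text
(array([18.59,  0.61, -0.11]), array([-0.   , -0.001,  0.014])) (array([18.59,  0.61,  3.09]), array([-0.   , -0.001,  0.014]))
```

Emit:
arm_command(
  moves=[
    [-1, 4, 0.2, -0.1, 0, 0, 0.014],
    [-1, 8, 0.4, -0.1, 0, 0, 0.014],
    [-1, 12, 0.6, -0.1, 0, 0, 0.014],
    [-1, 16, 0.6, -0.1, 0, 0, 0.014],
    [-1, 18.6, 0.6, -0.1, 0, 0, 0.014],
    [-1, 18.6, 0.6, -0.1, 0, 0, 0.014],
    [-1, 18.6, 0.6, -0.1, 0, 0, 0.014],
    [-1, 18.6, 0.6, 1.5, 0, 0, 0.014],
  ],
)

```text
t: 32.45
tcp_pos: [0.464, 0.0621, 0.1437]
tool_rot: [-3.14, 0.006, -2.907]
wrist_force: [1.2, -0.3, -0.1]
gripper_width: 0.0009
finger_force: 0.0
```

Run:
```python
from h import *
from workcell import bot
t0=np.array([.57287,.01851]);s=bot.state()
print((s['tcp_pos'][:2]-t0)@RS,s['wrist_force']);
for x in(-.099,-.06): print(rel(bot,np.r_[RS@[x,.068]+t0,.125],3.375))
```

```text
[-0.09578138  0.0676311 ] [ 1.20470649 -0.32601093 -0.11601897]
(array([0.33, 0.04, 1.87]), array([-0.001,  0.006,  0.002]))
(array([-3.57,  0.03,  1.89]), array([-0.001,  0.006,  0.002]))
```

Emit:
arm_command(
  moves=[
    [-1, 0.2, 0, 1.0, 0, 0, 0],
    [-1, 0.2, 0, 1.75, 0, 0, 0],
    [-1, 0.2, 0, 1.75, 0, 0, 0],
    [-1, -0.6, 0, 1.75, 0, 0, 0],
    [-1, -1.4, 0, 1.75, 0, 0, 0],
    [-1, -2.2, 0, 1.75, 0, 0, 0],
    [-1, -3.0, 0, 1.75, 0, 0, 0],
    [-1, -3.4, 0, 1.75, 0, 0, 0],
  ],
)

```text
t: 33.25
tcp_pos: [0.4952, 0.0705, 0.1236]
tool_rot: [-3.142, 0.0, -2.905]
wrist_force: [-2.6, -1.1, 0.9]
gripper_width: 0.0004
finger_force: 1.0
```

Run:
```python
from h import *
from workcell import bot
t0=np.array([.57287,.01851]);s=bot.state()
print((s['tcp_pos'][:2]-t0)@RS,s['tcp_pos'],s['wrist_force']);
print(rel(bot,np.r_[RS@[-.059,.068]+t0,.125],3.375))
```

```text
[-0.0635705   0.06858778] [0.49515453 0.07052729 0.12355353] [-2.5923443  -1.13578989  0.86671869]
(array([-0.46, -0.06, -0.14]), array([-0.   ,  0.   ,  0.003]))
```

Pushing with about 2.6 N, the face is at -56. I'll go on in small steps, about 6 mm, then come back up.

Emit:
arm_command(
  moves=[
    [-1, -0.1, 0, 0, 0, 0, 0],
    [-1, -0.2, 0, 0, 0, 0, 0],
    [-1, -0.3, 0, 0, 0, 0, 0],
    [-1, -0.4, 0, 0, 0, 0, 0],
    [-1, -0.5, 0, 0, 0, 0, 0],
    [-1, -0.55, 0, 0, 0, 0, 0],
    [-1, -0.55, 0, 0, 0, 0, 0],
    [-1, -0.55, 0, 0, 0, 0, 0],
  ],
)

```text
t: 34.05
tcp_pos: [0.4993, 0.0716, 0.1233]
tool_rot: [3.142, -0.001, -2.905]
wrist_force: [-3.7, -1.3, -0.9]
gripper_width: 0.0003
finger_force: 1.9
```

Run:
```python
from h import *
from workcell import bot
t0=np.array([.57287,.01851]);s=bot.state()
print((s['tcp_pos'][:2]-t0)@RS,s['tcp_pos'],s['wrist_force'],s['ft_torque'])
```

```text
[-0.05932779  0.06863928] [0.49927019 0.07155909 0.12329385] [-3.73114389 -1.29471599 -0.9280615 ] [-0.20906001  0.72092295 -0.00674416]
```

Emit:
arm_command(
  moves=[
    [-1, -0.05, 0, 0, 0, 0, 0],
    [-1, -0.1, 0, 0, 0, 0, 0],
    [-1, -0.15, 0, 0, 0, 0, 0],
    [-1, -0.2, 0, 0, 0, 0, 0],
    [-1, -0.2, 0, 0, 0, 0, 0],
    [-1, -0.2, 0, 0, 0, 0, 0],
    [-1, -0.2, 0, 0, 0, 0, 0],
    [-1, -0.2, 0, 0, 0, 0, 0],
  ],
)

```text
t: 34.85
tcp_pos: [0.4997, 0.0717, 0.1229]
tool_rot: [3.141, -0.004, -2.905]
wrist_force: [-12.2, -3.0, 3.0]
gripper_width: 0.0008
finger_force: 5.4
```

Force has risen to 12 N, so the lever is at its stop. Back off and up, then check from the cameras.

Emit:
arm_command(
  moves=[
    [-1, 0.5, 0, 0, 0, 0, 0],
    [-1, 2, 0, 0, 0, 0, 0],
    [-1, 3, 0, -1, 0, 0, 0],
    [-1, 3, 0, -4, 0, 0, 0],
    [-1, 3, 0, -8, 0, 0, 0],
    [-1, 3, 0, -12, 0, 0, 0],
    [-1, 3, 0, -12, 0, 0, 0],
    [-1, 3, 0, -12, 0, 0, 0],
  ],
)

```text
t: 35.65
tcp_pos: [0.4739, 0.0652, 0.2454]
tool_rot: [-3.141, 0.005, -2.905]
wrist_force: [-0.1, 1.3, -0.1]
gripper_width: 0.0004
finger_force: 0.0
```

Run:
```python
from h import *
from workcell import bot
p,d,c=shot(bot,'side','s9');print(needle(dict(c,p=p)),bot.state()['wrist_force'],bot.state()['tcp_pos'])
t0=np.array([.57287,.01851])
def tip(c,d,p,nm):
    for q in(-.075,-.045):
        uv=proj(c,np.r_[RS@[q,.068]+t0,.112])[0];u,v=np.round(uv).astype(int)
        print(nm,q,uv.round(1),'bright',p[v-2:v+3,u-2:u+3].max(2).mean().round(0) if 0<v<380 and 0<u<508 else None)
a=np.load('side0.npz');tip(a,a['d'],a['p'],'side before');tip(c,d,p,'side now')
p,d,c=shot(bot,'wrist','w9');uv=proj(c,np.r_[RS@[-.045,.068]+t0,.112]);print('wrist',uv);tip(c,d,p,'wrist')
a=np.load('w1.npz');tip(a,a['d'],a['p'],'w1')
try: off(dict(c,p=p))
except Exception as e: print(e)
```

```text
[np.float64(0.10232464339440456), 12, np.float64(0.10389385386629883), 32] [-0.56982147  0.1056049   0.10113992] [0.47284761 0.0651324  0.24365159]
side before -0.075 [293.5 207. ] bright 169.0
side before -0.045 [279.6 208.3] bright 24.0
side now -0.075 [293.5 207. ] bright 44.0
side now -0.045 [279.6 208.3] bright 165.0
wrist [[259.56768457 223.68443882]]
wrist -0.075 [259.6 194.6] bright 233.0
wrist -0.045 [259.6 223.7] bright 135.0
w1 -0.075 [347.3 103.4] bright 255.0
w1 -0.045 [347.4 137. ] bright 61.0
name 'off' is not defined
```

Run:
```python
from h import *
t0=np.array([.57287,.01851])
for f in('side0','s9'):
    c=np.load(f+'.npz');b=c['p'].max(2)[196:216,272:302];s=c['p'].min(2)[196:216,272:302];ys,xs=np.where(s>170)
    print(f,len(xs),xs.mean()+272,ys.mean()+196)
c=np.load('side0.npz')
for th in(0,.6,.75,.9):
    a=-.45+th;print(th,proj(c,np.r_[RS@[-.06+.034*np.sin(a),.068]+t0,.081+.034*np.cos(a)]))
```

```text
side0 5 293.0 206.0
s9 4 279.5 207.5
0 [[293.36953785 207.10366823]]
0.6 [[284.24453075 206.8874892 ]]
0.75 [[281.90991328 207.53158795]]
0.9 [[279.66709102 208.43450885]]
```

Toggle is at about 0.9 rad, the needle hasn't moved, and the robot is clear of everything. Handing in.

```bash
python3 -c "
from workcell import bot
print(bot.finish_job())"
```

```text
the job is handed in; nothing more can be done
None
```

The job is handed in at about 36 s, with no verdict returned: the needle measured about 0.05 mm off the red pointer's centre line after I backed off a 2 mm overshoot, the knob was let go and lifted clear, the output toggle reads about 0.9 rad (on), and the arm is clear of everything.

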